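# Push the clay box down the greased lane

## Task

Push the lidded clay box down the lane between the two guide rails until it sits squarely home against the end stop, then take the hand away. The rails are freshly greased, so neither the box nor the robot may touch them: line the box up in front of the mouth first. Only push it along the table, without lifting or tipping it or touching the knob on its lid, and leave the glaze pot, the figure and the water bottle where they stand.

Things in the scene. Friction and masses are not known exactly. Their poses are not given: they have to be found in the camera images.
- clay_box: loose lidded box of fired clay with sharp upright sides, 120 long (its x) x 100 wide (its y) x 56 high, about 0.5 to 0.9 kg, sliding on the bare table with ordinary friction (takes 2 to 7 N to push); origin at the centre of its underside, z up. It starts in front of the lane's mouth, up to 50 off the lane's centre line to either side and turned by up to 0.3 rad; its +x points roughly down the lane
- knob: round knob in the middle of the box's lid, 22 across, its top 72 above the table; rigidly part of the box. Its origin is that of the box (underside centre). Not to be touched
- lane: the fixed lane, lying on the table and running roughly from the robot's right to its left; origin on the table at the middle of its open mouth, +x down the lane, y across, z up. The table itself is its floor. The end stop is a wooden block 126 wide and 40 high across the far end, its face at x = +220; a box that is home has its centre at x = +160
- rails: the two straight fixed aluminium guide rails of the lane, each 12 thick and 20 high, from x = 0 to x = +245 in the lane's frame, inner faces at y = +63 and y = -63 (126 apart, 13 free on either side of the box); same origin and axes as the lane. Not to be touched by anything
- glaze_pot: open round white pot of glaze, 72 across and 50 high, standing loose beside the lane; origin at the centre of its underside
- figure: small knobbly white figure, 50 x 44 and 72 high, standing loose beside the lane; origin at the centre of its underside
- water_bottle: small clear bottle, 52 across and 95 high, standing loose beside the lane; origin at the centre of its underside
There are look-alikes about, which are no part of the job. Of the things like the clay_box, leave any that is blue; of the rest the smaller one is meant.

How it is judged:
On the way:
1. the box stands lined up part-way into the lane (x of clay_box in the frame of lane between -0.03 and 0.12 m and y of clay_box in the frame of lane between -0.016 and 0.016 m), for 0.05 s.
At the end, for the whole second after the job is handed in: the box lies flat and at rest between the rails, within 7 mm of being home against the end stop, within 0.09 rad of straight and clear of both rails; the bystanders are within 15 mm of their places (x of clay_box in the frame of lane between 0.153 and 0.165 m and y of clay_box in the frame of lane between -0.014 and 0.014 m and angle between the x axis of clay_box and the x axis of lane, either way round below 0.09 rad and angle between clay_box's own z axis and vertical below 0.04 rad and height (world z) of clay_box below 0.005 m and linear speed of clay_box below 0.01 m/s and distance of each of glaze_pot, figure, water_bottle from where it was at the start of the episode below 0.015 m); the robot touches nothing.
It fails at once if a guide rail is touched by the box, the robot or anything else (contact force between anything else and rails above 0.2 N).
It fails at once if the knob on the lid is touched (contact force between anything else and knob above 0.2 N).
It fails at once if the box is lifted or tipped (height (world z) of clay_box above 0.008 m or angle between clay_box's own z axis and vertical above 0.12 rad).
It fails at once if the glaze pot, figure or water bottle is moved or knocked over (distance of any of glaze_pot, figure, water_bottle from where it was at the start of the episode above 0.015 m or angle between any of glaze_pot, figure, water_bottle's own z axis and vertical above 0.3 rad).
It also fails if it takes over 72 s, if anything falls off the work surface, if the arm or the gripper's body presses on something with over 40 N, if the wrist force passes 120 N, or if a joint passes its speed limit or range.

## Robot

A 6-joint arm with a two-finger parallel gripper is mounted at the origin on the work surface. World frame = base frame: x ahead of the robot, y to its left, z up, the work surface at z = 0. Lengths are in m, angles in rad, forces in N, time in s.
With the tool pointing down it reaches from about 0.375 to 0.9 m from the base axis. Payload 3.1 kg.
Tool frame: the origin (TCP) lies on the front face of the gripper's body, between the roots of the fingers; the fingertips stand 73 mm ahead of it and the grasp point (between the pads) lies 54 mm ahead of it (manip.tips_ahead is the distance from the TCP to the fingertips, in m); z points along the fingers, y is the line along which they close (so a half turn about z gives the same grasp; the last joint's range is limited). The gripper opens to 85 mm and grips with 20 to 120 N. Pads are 22 mm wide; open, the fingers measure 114 mm over their backs; the gripper's body (76 mm by 85 mm) begins 54 mm behind the grasp point. The pads swing forward as they close: fully open they stand 13 mm farther back than shut.
Start: joints at [-1.375, 0.527, 1.433, -0, 1.181, -0.178], TCP at [0.229, -0.582, 0.304] pointing down, gripper open.
Joint ranges: [-3.08, 3.08], [-0.75, 2.2], [0.22, 2.44], [-1.43, 4.57], [0, 2.65], [-2.85, 2.85]. Speed limits (rad/s): [2.79, 2.79, 3.14, 3.14, 3.14, 3.14].

## Interface

Orientations are given as a unit quaternion [x, y, z, w].
In Python, from station import sense, eyes, workorder, manip gives the robot as it stands.
- The arm moves only by the shell command python3 -m inch 'ROWS' [OPENING] [FORCE]. ROWS is JSON, a list of rows, each an object of numbers: "dx", "dy", "dz": the shift along the tool's x, y, z in cm; "wx", "wy", "wz": the turn, a rotation vector about the tool's x, y, z in degrees. In form: [{"dx": .., "dy": .., "dz": .., "wx": .., "wy": .., "wz": ..}, ...]. A call has 1 to 10 rows; each row shifts and turns the commanded pose from where the row before left it, along the tool's axes as they then stand; what a row does not reach is not made up. A row lasts 1/8 s, in which the tool goes at most 62.5 mm and 10.7 degrees, less where a joint would pass 70% of its speed; a pose out of reach is approached as far as the arm can. A call with a gripper value outside its range is refused whole. OPENING is the opening, from 0 (shut) to 1 (fully open), set as the call begins (- or left out, the last holds). The fingers move at their own pace and stop on an object; FORCE is the grip in N (left out, the last holds). Time passes only in rows, so rows that do not move let the fingers close. It gives the time, the measured TCP pose, the force, the opening and the grip force at its end, in the units of the state.
- sense(): the state, without advancing time (a new reading comes with each control period).
- eyes.snapshot(name): name is "side" or "top"; returns the picture (384x512x3 uint8, red, green, blue); there is no depth.
- eyes.camera_params(name): a dict with "fx", "fy", "cx", "cy" (pixels), "D" ([k1, k2, p1, p2, k3] as OpenCV has them; the pictures are not rectified), "rvec" (rotation vector, rad) and "tvec" (3), from world to camera coordinates, as OpenCV has them. Camera axes: x right, y down, z forward; pixel columns grow to the right and rows downward; lengths in m; the calibration is good to about 2 mm. A picture is of the moment at which its call begins. camera_params takes no time and is no camera call.
- workorder.sign_off(): hands the job in; it is judged then, once.
The state is a dict: "t": time; "q": joint angles; "qd": joint speeds; "tau": joint torques, N m; "tcp_pos": TCP position; "tool_rot": TCP orientation; "force": force on the tool from outside, world axes, zero at the start; "ft_torque": the same for the moment, N m; "finger_gap": opening from 0.0 (shut) to 1.0 (fully open); "gripper_force": force on a finger pad.
Only numpy, scipy, OpenCV 4.12 (cv2) and the standard library are available. Lean on these libraries where they do the work, as an engineer would, in place of code of your own. Each camera call takes 0.05 s, during which the arm holds its last target. There are 200 camera calls.

## Working session

There is one attempt and no reset: what is moved stays moved. The work goes in short steps, Python scripts to look and compute and a shell command to move; the robot and the scene stay as the last step left them, time stands still between calls to the robot, and variables do not carry over. Pictures are saved under pics/ and viewed, at most 10 in all, crops included, and the job is handed in when it is done.

```bash
mkdir -p pics
python3 - <<'E'
from station import sense, eyes, manip
import cv2
s=sense();print(s)
for n in("top","side"):
    im=eyes.snapshot(n);cv2.imwrite(f"pics/{n}0.png",im[:,:,::-1]);print(eyes.camera_params(n))
E
```

```text
{'t': 0.0, 'q': array([-1.37450380e+00,  5.28479788e-01,  1.43389248e+00,  1.29354804e-05,
        1.18141384e+00, -1.78503612e-01]), 'qd': array([-0.00019923, -0.0009137 , -0.00039704, -0.00053283,  0.00221947,
       -0.00122454]), 'tau': array([ 7.04891263e-04, -4.42351770e+01, -1.78023612e+01, -6.48348737e-05,
        8.48212367e-03, -2.75324425e-06]), 'tcp_pos': array([ 0.22871898, -0.58104656,  0.30292821]), 'tool_rot': array([ 9.82492176e-01,  1.86300622e-01, -3.77402005e-06, -1.09673819e-03]), 'force': array([ 0.77801591,  0.5767292 , -0.03283081]), 'ft_torque': array([-0.0010095 ,  0.04759984,  0.00403537]), 'gripper_force': 0.0, 'finger_gap': 0.9981641917494175}
{'fx': 470.74749700178654, 'fy': 470.74749700178654, 'cx': 249.32611607007223, 'cy': 186.45751245057306, 'D': array([-0.15693758,  0.        ,  0.        ,  0.        ,  0.        ]), 'rvec': array([ 2.20012806, -2.16024248,  0.13969277]), 'tvec': array([-0.02767326,  0.54930962,  0.98724069])}
{'fx': 452.2628709016727, 'fy': 452.2628709016727, 'cx': 256.8255527657491, 'cy': 189.04006132030486, 'D': array([-0.01423321,  0.        ,  0.        ,  0.        ,  0.        ]), 'rvec': array([ 0.3630015 , -2.55518341,  1.52057423]), 'tvec': array([0.52983411, 0.1283063 , 0.94584704])}
```

View pics/top0.png

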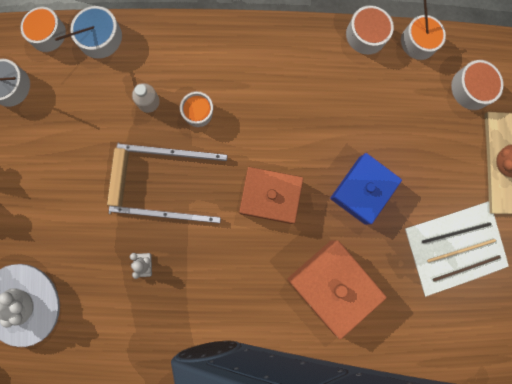

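View pics/side0.png

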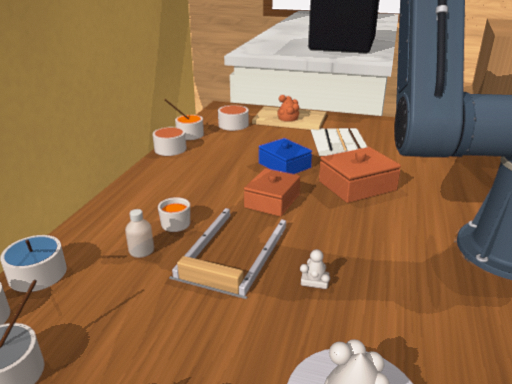

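The top view shows the small clay box at about (271,195), with the lane mouth to its left: rail ends near (226,157) and (219,220), end stop at (116,177). The pot is at (197,109), the bottle at (145,97) and the figure at (141,265). The blue box and the larger clay box are the decoys.

```bash
cat > h.py <<'E'
import numpy as np, cv2
from station import eyes, sense
def ray(n,uv,z):
    p=eyes.camera_params(n);K=np.array([[p['fx'],0,p['cx']],[0,p['fy'],p['cy']],[0,0,1]])
    uv=np.asarray(uv,float).reshape(-1,1,2)
    d=np.c_[cv2.undistortPoints(uv,K,p['D']).reshape(-1,2),np.ones(len(uv))]
    R=cv2.Rodrigues(p['rvec'])[0];c=-R.T@p['tvec'];w=d@R
    return c+w*((z-c[2])/w[:,2])[:,None]
def proj(n,P):
    p=eyes.camera_params(n);K=np.array([[p['fx'],0,p['cx']],[0,p['fy'],p['cy']],[0,0,1]])
    return cv2.projectPoints(np.asarray(P,float).reshape(-1,1,3),p['rvec'],p['tvec'],K,p['D'])[0].reshape(-1,2)
E
python3 - <<'E'
from h import *
im=cv2.imread("pics/top0.png");hsv=cv2.cvtColor(im,cv2.COLOR_BGR2HSV)
crop=im[130:290,90:320]
cv2.imwrite("pics/crop0.png",cv2.resize(crop,None,fx=3.4,fy=3.4,interpolation=cv2.INTER_CUBIC))
for (u,v) in [(255,185),(290,215),(300,190),(243,200),(270,217),(160,215),(160,152),(330,100),(250,230)]: print((u,v),hsv[v,u])
E
```

```text
(255, 185) [  9 153 173]
(290, 215) [  9 155 169]
(300, 190) [  9 153 142]
(243, 200) [  9 155 168]
(270, 217) [  9 155 161]
(160, 215) [120   6 179]
(160, 152) [120   6 171]
(330, 100) [ 14 150 143]
(250, 230) [ 13 152 148]
```

View pics/crop0.png

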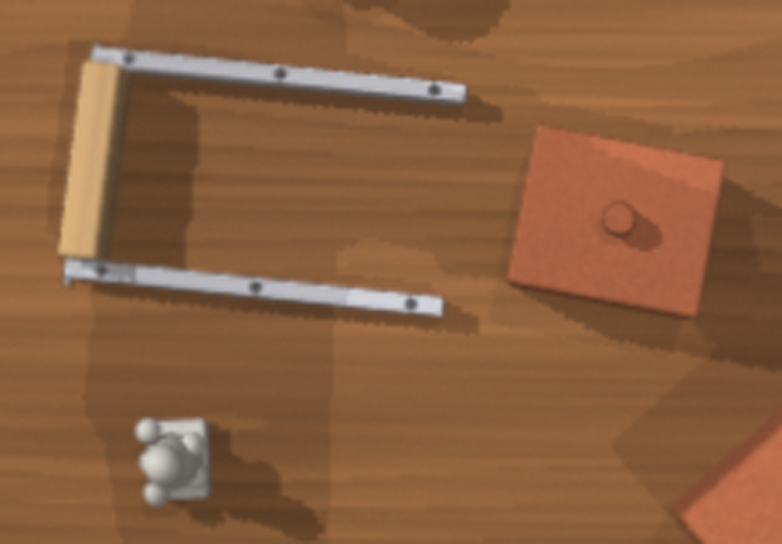

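The crop shows the box's top face nearly clean (its sides hardly show), and both rails in bright grey. So masks should give the poses.

```bash
cat >> h.py <<'E'
def big(m,lo=200):
    n,l,s,c=cv2.connectedComponentsWithStats(m.astype(np.uint8)); return [(l==i,s[i],c[i]) for i in range(1,n) if s[i,4]>lo]
def rect(m,n,z):
    c=max(cv2.findContours(m.astype(np.uint8),cv2.RETR_EXTERNAL,cv2.CHAIN_APPROX_NONE)[0],key=len)
    P=ray(n,cv2.convexHull(c).reshape(-1,2),z)[:,:2]
    r=cv2.minAreaRect((P*1000).astype(np.float32)); return r,cv2.boxPoints(r)/1000
def box(im,near=None,z=.056):
    hsv=cv2.cvtColor(im,cv2.COLOR_BGR2HSV)
    m=cv2.morphologyEx(((hsv[:,:,0]<=11)&(hsv[:,:,1]>120)&(hsv[:,:,1]<190)&(hsv[:,:,2]>110)).astype(np.uint8),cv2.MORPH_OPEN,np.ones((3,3)))
    out=[]
    for k,s,c in big(m):
        r,b=rect(k,'top',z); out.append((c,s[4],r,b))
    return out
E
python3 - <<'E'
from h import *
im=cv2.imread("pics/top0.png");hsv=cv2.cvtColor(im,cv2.COLOR_BGR2HSV)
for c,a,r,b in box(im): print(c.round(),a,np.round(r[0],1),np.round(r[1],1),round(r[2],2),b.round(4).tolist())
g=((hsv[:,:,1]<40)&(hsv[:,:,2]>125)).astype(np.uint8)
print("grey")
for k,s,c in big(g,80):
    for z in(.02,):
        r,b=rect(k,'top',z); print(c.round(),s[4],np.round(r[0],1),np.round(r[1],1),round(r[2],2),b.round(4).tolist())
E
```

```text
[372.  25.] 930 [ 920.5 -289.1] [78.8 81. ] 3.32 [[0.8787999749183655, -0.250900000333786], [0.8834999799728394, -0.33180001378059387], [0.9621999859809875, -0.3271999955177307], [0.9574999809265137, -0.24639999866485596]]
[482.  81.] 1019 [ 801.7 -548.9] [86.8 88.8] 3.4 [[0.7558000087738037, -0.5072000026702881], [0.7609999775886536, -0.59579998254776], [0.8476999998092651, -0.5906000137329102], [0.8424000144004822, -0.5019999742507935]]
[505. 158.] 306 [ 623.7 -592.3] [36.  62.1] 86.61 [[0.59170001745224, -0.6085000038146973], [0.6535999774932861, -0.6121000051498413], [0.6557999849319458, -0.576200008392334], [0.5938000082969666, -0.5724999904632568]]
[271. 195.] 2701 [531.  -62.5] [120.8  99.6] 80.18 [[0.4715999960899353, -0.1136000007390976], [0.5698000192642212, -0.13050000369548798], [0.590399980545044, -0.011500000022351742], [0.49219998717308044, 0.005499999970197678]]
[337. 288.] 5288 [ 337.  -204.5] [172.8 137.7] 41.67 [[0.22669999301433563, -0.21050000190734863], [0.3181999921798706, -0.3133000135421753], [0.447299987077713, -0.19840000569820404], [0.35580000281333923, -0
[... 1981 characters left out ...]
000032424927, -0.3637999892234802]]
[165. 214.] 568 [487.1 166.9] [242.6  14.1] 85.9 [[0.4713999927043915, 0.04639999940991402], [0.4855000078678131, 0.04540000110864639], [0.5027999877929688, 0.2872999906539917], [0.4887000024318695, 0.28839999437332153]]
[138. 262.] 247 [375.9 216. ] [51.6 41.5] 1.63 [[0.34950000047683716, 0.23600000143051147], [0.3506999909877777, 0.19449999928474426], [0.40230000019073486, 0.19599999487400055], [0.4011000096797943, 0.23749999701976776]]
[ 26. 305.] 3528 [277.4 465.2] [182.8 135.7] 0.98 [[0.18479999899864197, 0.5314000248908997], [0.18719999492168427, 0.39579999446868896], [0.3700000047683716, 0.39890000224113464], [0.3677000105381012, 0.534600019454956]]
```

```bash
python3 -c "
from station import manip; print({k:getattr(manip,k) for k in dir(manip) if k[0]!='_'})"
python3 -m inch '[{"dx":3.83,"dy":-4.15},{"dx":3.83,"dy":-4.15},{"dx":3.83,"dy":-4.15},{"dx":3.83,"dy":-4.15},{"dx":3.83,"dy":-4.15},{"dx":3.83,"dy":-4.15},{"dx":3.83,"dy":-4.15},{"dx":3.83,"dy":-4.15},{"dx":3.83,"dy":-4.15},{"dx":3.83,"dy":-4.15}]' 1
python3 -m inch '[{"wz":8.7},{"wz":8.7},{"wz":8.8},{},{}]'
cat >> h.py <<'E'
from scipy.spatial.transform import Rotation as Ro
O=np.array([.546,.0395]);th=np.radians(85.3);U=np.array([np.cos(th),np.sin(th)]);N=np.array([-U[1],U[0]])
def lane(p): p=np.asarray(p)[:2]-O; return np.array([p@U,p@N]).round(4)
def where(tgt=None):
    s=sense();R=Ro.from_quat(s['tool_rot']).as_matrix();p=s['tcp_pos']
    print('t',round(s['t'],2),'tcp',p.round(4),'lane',lane(p),'toolx deg',np.degrees(np.arctan2(R[1,0],R[0,0])).round(2),'tilt',R[:,2].round(4),'F',s['force'].round(2),'gap',round(s['finger_gap'],3))
    if tgt is not None:
        w=O+tgt[0]*U+tgt[1]*N; print('to go, tool cm',(R.T@(np.r_[w,tgt[2]]-p)*100).round(2))
E
python3 -c "
from h import *; where((-.103,.105,.095))"
```

```text
{'PlanningError': <class 'station.PlanningError'>, 'tips_ahead': 0.0726}
t 0.1 tcp [ 0.2287 -0.5811  0.303 ] lane [-0.6445  0.2653] toolx deg 21.48 tilt [-3.0e-04  1.9e-03 -1.0e+00] F [ 1.14  0.43 -0.44] gap 1.001
to go, tool cm [ 38.27 -41.49  20.9 ]invalid input at $[0]: expected keys dx, dy, dz, wx, wy, wz
invalid input at $[0]: expected keys dx, dy, dz, wx, wy, wz
```

All six keys are required in each row.

```bash
python3 -m inch '[{"dx":3.83,"dy":-4.15,"dz":0,"wx":0,"wy":0,"wz":0},{"dx":3.83,"dy":-4.15,"dz":0,"wx":0,"wy":0,"wz":0},{"dx":3.83,"dy":-4.15,"dz":0,"wx":0,"wy":0,"wz":0},{"dx":3.83,"dy":-4.15,"dz":0,"wx":0,"wy":0,"wz":0},{"dx":3.83,"dy":-4.15,"dz":0,"wx":0,"wy":0,"wz":0},{"dx":3.83,"dy":-4.15,"dz":0,"wx":0,"wy":0,"wz":0},{"dx":3.83,"dy":-4.15,"dz":0,"wx":0,"wy":0,"wz":0},{"dx":3.83,"dy":-4.15,"dz":0,"wx":0,"wy":0,"wz":0},{"dx":3.83,"dy":-4.15,"dz":0,"wx":0,"wy":0,"wz":0},{"dx":3.83,"dy":-4.15,"dz":0,"wx":0,"wy":0,"wz":0}]' 1
python3 -m inch '[{"dx":0,"dy":0,"dz":0,"wx":0,"wy":0,"wz":8.7},{"dx":0,"dy":0,"dz":0,"wx":0,"wy":0,"wz":8.7},{"dx":0,"dy":0,"dz":0,"wx":0,"wy":0,"wz":8.8},{"dx":0,"dy":0,"dz":0,"wx":0,"wy":0,"wz":0},{"dx":0,"dy":0,"dz":0,"wx":0,"wy":0,"wz":0}]'
python3 -c "
from h import *; where((-.103,.105,.095))"
```

```text
t: 1.35
tcp_pos: [0.4336, -0.0534, 0.3039]
tool_rot: [0.983, 0.186, 0.0, 0.0]
force: [1.3, -0.3, -0.6]
finger_gap: 1.0
gripper_force: 0.0
t: 1.98
tcp_pos: [0.4332, -0.0552, 0.3038]
tool_rot: [0.999, -0.04, -0.0, -0.0]
force: [0.1, -0.5, 0.2]
finger_gap: 1.002
gripper_force: 0.0
t 1.98 tcp [ 0.4332 -0.0552  0.3038] lane [-0.1036  0.1047] toolx deg -4.61 tilt [-3.e-04  2.e-04 -1.e+00] F [ 0.11 -0.5   0.25] gap 1.002
to go, tool cm [-0.03 -0.06 20.88]
```

```bash
python3 -m inch '[{"dx":0,"dy":0,"dz":4.2,"wx":0,"wy":0,"wz":0},{"dx":0,"dy":0,"dz":5,"wx":0,"wy":0,"wz":0},{"dx":0,"dy":0,"dz":5,"wx":0,"wy":0,"wz":0},{"dx":0,"dy":0,"dz":4,"wx":0,"wy":0,"wz":0},{"dx":0,"dy":0,"dz":2,"wx":0,"wy":0,"wz":0},{"dx":0,"dy":0,"dz":1.1,"wx":0,"wy":0,"wz":0},{"dx":0,"dy":0,"dz":0,"wx":0,"wy":0,"wz":0}]' 1
python3 -m inch '[{"dx":1,"dy":0,"dz":0,"wx":0,"wy":0,"wz":0},{"dx":1,"dy":0,"dz":0,"wx":0,"wy":0,"wz":0},{"dx":0.4,"dy":0,"dz":0,"wx":0,"wy":0,"wz":0},{"dx":0.4,"dy":0,"dz":0,"wx":0,"wy":0,"wz":0},{"dx":0.3,"dy":0,"dz":0,"wx":0,"wy":0,"wz":0},{"dx":0.3,"dy":0,"dz":0,"wx":0,"wy":0,"wz":0},{"dx":0.2,"dy":0,"dz":0,"wx":0,"wy":0,"wz":0},{"dx":0,"dy":0,"dz":0,"wx":0,"wy":0,"wz":0},{"dx":0,"dy":0,"dz":0,"wx":0,"wy":0,"wz":0}]'
python3 - <<'E'
from h import *; where()
im=eyes.snapshot("top")[:,:,::-1].copy();cv2.imwrite("pics/top1.png",im)
for c,a,r,b in box(im): print(c.round(),a,np.round(r[0],1),np.round(r[1],1),round(r[2],2),[lane(p).tolist() for p in b])
E
```

```text
t: 2.85
tcp_pos: [0.4334, -0.0553, 0.0906]
tool_rot: [0.999, -0.041, -0.0, -0.0]
force: [-0.3, 0.7, -0.3]
finger_gap: 0.998
gripper_force: 0.0
t: 3.98
tcp_pos: [0.4681, -0.0579, 0.0907]
tool_rot: [0.999, -0.041, -0.001, -0.0]
force: [-3.5, -1.6, 0.3]
finger_gap: 0.999
gripper_force: 1.6
t 3.98 tcp [ 0.4681 -0.0579  0.0907] lane [-0.1035  0.0696] toolx deg -4.74 tilt [-2.4e-03  8.0e-04 -1.0e+00] F [-3.5  -1.58  0.32] gap 0.999
[372.  25.] 929 [ 920.5 -289.1] [78.8 81. ] 3.32 [[-0.2622, -0.3554], [-0.3424, -0.3667], [-0.3314, -0.4448], [-0.2512, -0.4335]]
[482.  81.] 1019 [ 801.7 -548.9] [86.8 88.8] 3.4 [[-0.5277, -0.2539], [-0.6155, -0.2664], [-0.6033, -0.3523], [-0.5154, -0.3398]]
[505. 160.] 349 [ 618.9 -592.1] [36.1 71.7] 86.73 [[-0.6424, -0.089], [-0.6406, -0.1607], [-0.6045, -0.1598], [-0.6063, -0.0881]]
[273. 182.] 1279 [545.8 -64.1] [122.   75.4] 82.73 [[-0.1625, 0.0321], [-0.1659, -0.0432], [-0.044, -0.0487], [-0.0407, 0.0266]]
```

View pics/top1.png

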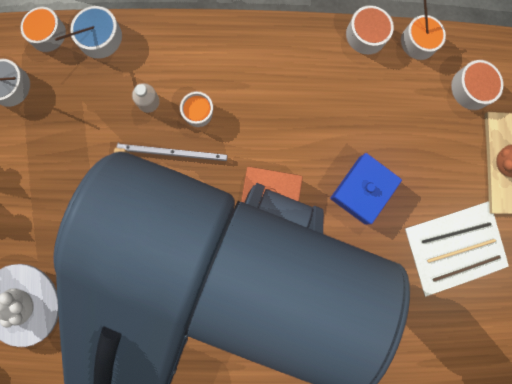

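The arm hides part of the box, but its far side (row 168–180) shows it turning square (2.6° left). I'll carry on pushing.

```bash
python3 -m inch '[{"dx":0.2,"dy":0,"dz":0,"wx":0,"wy":0,"wz":0},{"dx":0.2,"dy":0,"dz":0,"wx":0,"wy":0,"wz":0},{"dx":0.2,"dy":0,"dz":0,"wx":0,"wy":0,"wz":0},{"dx":0.2,"dy":0,"dz":0,"wx":0,"wy":0,"wz":0},{"dx":0,"dy":0,"dz":0,"wx":0,"wy":0,"wz":0},{"dx":0,"dy":0,"dz":0,"wx":0,"wy":0,"wz":0}]'
python3 - <<'E'
from h import *; where()
im=eyes.snapshot("top")[:,:,::-1].copy();cv2.imwrite("pics/top2.png",im)
for c,a,r,b in box(im)[-1:]: print(c.round(),a,np.round(r[0],1),np.round(r[1],1),round(r[2],2),[lane(p).tolist() for p in b])
E
```

```text
t: 4.78
tcp_pos: [0.4778, -0.0588, 0.091]
tool_rot: [0.999, -0.041, 0.001, 0.0]
force: [-0.8, 0.8, -0.9]
finger_gap: 0.996
gripper_force: 0.5
t 4.78 tcp [ 0.4778 -0.0588  0.091 ] lane [-0.1036  0.0599] toolx deg -4.71 tilt [ 1.5e-03 -4.0e-04 -1.0e+00] F [-0.83  0.83 -0.95] gap 0.996
[271. 178.] 1140 [557.3 -60.6] [ 71.9 122.7] 1.07 [[-0.0415, 0.0225], [-0.1635, 0.0102], [-0.1563, -0.0614], [-0.0342, -0.0491]]
```

```bash
python3 -m inch '[{"dx":-1,"dy":0,"dz":0,"wx":0,"wy":0,"wz":0},{"dx":-3,"dy":0,"dz":0,"wx":0,"wy":0,"wz":0},{"dx":0,"dy":0,"dz":-4,"wx":0,"wy":0,"wz":0},{"dx":0,"dy":0,"dz":-5,"wx":0,"wy":0,"wz":0},{"dx":0,"dy":4.5,"dz":-2,"wx":0,"wy":0,"wz":0},{"dx":0,"dy":5,"dz":0,"wx":0,"wy":0,"wz":-10},{"dx":0,"dy":5,"dz":0,"wx":0,"wy":0,"wz":-10},{"dx":0,"dy":5,"dz":0,"wx":0,"wy":0,"wz":-10},{"dx":0,"dy":0,"dz":0,"wx":0,"wy":0,"wz":-10},{"dx":0,"dy":0,"dz":0,"wx":0,"wy":0,"wz":-10}]'
python3 - <<'E'
from h import *; where()
im=eyes.snapshot("top")[:,:,::-1].copy();cv2.imwrite("pics/top3.png",im)
for c,a,r,b in box(im): print(c.round(),a,np.round(r[0],1),np.round(r[1],1),round(r[2],2),lane(np.array(r[0])/1000),[lane(p).tolist() for p in b])
E
```

```text
t: 6.08
tcp_pos: [0.4468, -0.2485, 0.2009]
tool_rot: [0.922, 0.386, 0.0, 0.0]
force: [0.5, -0.1, 0.1]
finger_gap: 0.997
gripper_force: 0.0
t 6.08 tcp [ 0.4468 -0.2485  0.2009] lane [-0.2951  0.0752] toolx deg 45.43 tilt [ 7.e-04 -5.e-04 -1.e+00] F [ 0.52 -0.06  0.12] gap 0.997
[372.  25.] 929 [ 920.5 -289.1] [78.8 81. ] 3.32 [-0.2968 -0.4001] [[-0.2622, -0.3554], [-0.3424, -0.3667], [-0.3314, -0.4448], [-0.2512, -0.4335]]
[482.  81.] 1017 [ 801.3 -548.8] [86.9 88.3] 85.82 [-0.5654 -0.3027] [[-0.6092, -0.2589], [-0.6084, -0.3472], [-0.5215, -0.3464], [-0.5223, -0.2581]]
[505. 160.] 348 [ 618.9 -592.1] [36.1 71.7] 86.73 [-0.6235 -0.1244] [[-0.6424, -0.089], [-0.6406, -0.1607], [-0.6045, -0.1598], [-0.6063, -0.0881]]
[270. 191.] 2735 [538.8 -60.2] [121.2 101.6] 85.9 [-0.0999 -0.001 ] [[-0.1611, 0.0491], [-0.16, -0.0525], [-0.0388, -0.0512], [-0.0399, 0.0504]]
[336. 258.] 847 [ 400.8 -207. ] [96.3 59.2] 56.39 [-0.2575  0.1246] [[-0.2854, 0.1737], [-0.314, 0.1219], [-0.2297, 0.0754], [-0.2011, 0.1272]]
```

View pics/top3.png

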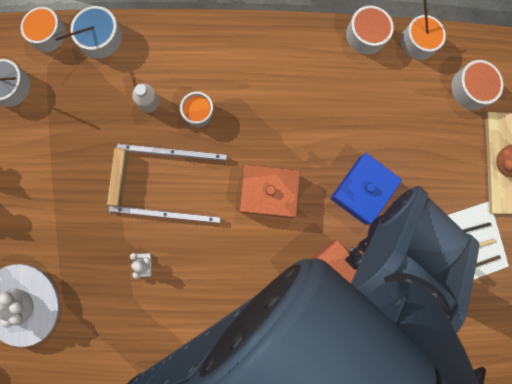

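The box is now square in front of the mouth at (270,191): lane y −1 mm, yaw about 0.6°. Next I go behind it.

```bash
python3 -m inch '[{"dx":0,"dy":0,"dz":0,"wx":0,"wy":0,"wz":-10},{"dx":0,"dy":0,"dz":0,"wx":0,"wy":0,"wz":-10},{"dx":0,"dy":0,"dz":0,"wx":0,"wy":0,"wz":-10},{"dx":0,"dy":0,"dz":0,"wx":0,"wy":0,"wz":-9.9},{"dx":0,"dy":0,"dz":0,"wx":0,"wy":0,"wz":0},{"dx":0,"dy":0,"dz":0,"wx":0,"wy":0,"wz":0}]' 0.6
python3 -c "
from h import *; where((-.191,-.001,.093))"
```

```text
t: 6.88
tcp_pos: [0.447, -0.2476, 0.201]
tool_rot: [0.738, 0.675, 0.0, 0.0]
force: [0.6, -0.1, 0.2]
finger_gap: 0.602
gripper_force: 0.0
t 6.88 tcp [ 0.447  -0.2476  0.201 ] lane [-0.2942  0.0751] toolx deg 84.89 tilt [ 2.e-04 -2.e-04 -1.e+00] F [ 0.62 -0.08  0.2 ] gap 0.602
to go, tool cm [10.38  7.53 10.8 ]
```

```bash
python3 -m inch '[{"dx":2.6,"dy":1.88,"dz":0,"wx":0,"wy":0,"wz":-0.4},{"dx":2.6,"dy":1.88,"dz":0,"wx":0,"wy":0,"wz":0},{"dx":2.6,"dy":1.88,"dz":0,"wx":0,"wy":0,"wz":0},{"dx":2.6,"dy":1.9,"dz":0,"wx":0,"wy":0,"wz":0},{"dx":0,"dy":0,"dz":0,"wx":0,"wy":0,"wz":0},{"dx":0,"dy":0,"dz":3.6,"wx":0,"wy":0,"wz":0},{"dx":0,"dy":0,"dz":3.6,"wx":0,"wy":0,"wz":0},{"dx":0,"dy":0,"dz":2.4,"wx":0,"wy":0,"wz":0},{"dx":0,"dy":0,"dz":1.2,"wx":0,"wy":0,"wz":0},{"dx":0,"dy":0,"dz":0,"wx":0,"wy":0,"wz":0}]'
python3 -c "
from h import *; where((-.06,-.001,.093))"
```

```text
t: 8.12
tcp_pos: [0.5301, -0.1504, 0.0924]
tool_rot: [0.735, 0.678, -0.0, -0.001]
force: [-0.3, 0.2, 0.2]
finger_gap: 0.601
gripper_force: 0.0
t 8.12 tcp [ 0.5301 -0.1504  0.0924] lane [-0.1906  0.0003] toolx deg 85.4 tilt [-1.4e-03  6.0e-04 -1.0e+00] F [-0.34  0.23  0.16] gap 0.601
to go, tool cm [13.06  0.15 -0.05]
```

```bash
python3 -m inch '[{"dx":1,"dy":0,"dz":0,"wx":0,"wy":0,"wz":0},{"dx":0.5,"dy":0,"dz":0,"wx":0,"wy":0,"wz":0},{"dx":0.5,"dy":0,"dz":0,"wx":0,"wy":0,"wz":0},{"dx":0.6,"dy":0,"dz":0,"wx":0,"wy":0,"wz":0},{"dx":0.8,"dy":0,"dz":0,"wx":0,"wy":0,"wz":0},{"dx":0.8,"dy":0,"dz":0,"wx":0,"wy":0,"wz":0},{"dx":0.8,"dy":0,"dz":0,"wx":0,"wy":0,"wz":0},{"dx":0.6,"dy":0,"dz":0,"wx":0,"wy":0,"wz":0},{"dx":0.3,"dy":0,"dz":0,"wx":0,"wy":0,"wz":0},{"dx":0,"dy":0,"dz":0,"wx":0,"wy":0,"wz":0}]'
python3 - <<'E'
from h import *; where()
im=eyes.snapshot("top")[:,:,::-1].copy();cv2.imwrite("pics/top4.png",im)
for c,a,r,b in box(im): print(c.round(),a,np.round(r[0],1),np.round(r[1],1),round(r[2],2),lane(np.array(r[0])/1000),[lane(p).tolist() for p in b])
E
```

```text
t: 9.38
tcp_pos: [0.5363, -0.0918, 0.0936]
tool_rot: [0.734, 0.679, 0.0, 0.001]
force: [0.7, -3.4, 2.5]
finger_gap: 0.595
gripper_force: 1.9
t 9.38 tcp [ 0.5363 -0.0918  0.0936] lane [-0.1317 -0.0011] toolx deg 85.5 tilt [ 0.0027 -0.0016 -1.    ] F [ 0.68 -3.36  2.55] gap 0.595
[372.  25.] 929 [ 920.5 -289.1] [78.8 81. ] 3.32 [-0.2968 -0.4001] [[-0.2622, -0.3554], [-0.3424, -0.3667], [-0.3314, -0.4448], [-0.2512, -0.4335]]
[482.  81.] 1018 [ 801.3 -548.8] [86.9 88.3] 85.82 [-0.5654 -0.3027] [[-0.6092, -0.2589], [-0.6084, -0.3472], [-0.5215, -0.3464], [-0.5223, -0.2581]]
[505. 160.] 355 [ 618.9 -592.1] [36.1 71.7] 86.73 [-0.6235 -0.1244] [[-0.6424, -0.089], [-0.6406, -0.1607], [-0.6045, -0.1598], [-0.6063, -0.0881]]
[246. 171.] 443 [574.3  -2.4] [79.  40.7] 84.54 [-0.0395 -0.0316] [[-0.0787, -0.0108], [-0.0792, -0.0514], [-0.0003, -0.0525], [0.0003, -0.0118]]
```

View pics/top4.png

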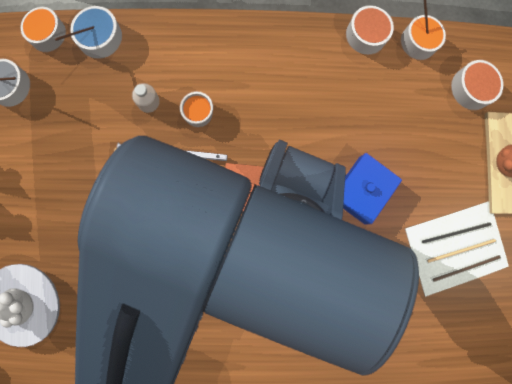

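The visible strip at (246,171) puts the box front right at the mouth and its far edge at y ≈ −52 mm, straight. On into the lane, then a check with the side view.

```bash
python3 -m inch '[{"dx":0.5,"dy":0,"dz":0,"wx":0,"wy":0,"wz":0},{"dx":0.8,"dy":0,"dz":0,"wx":0,"wy":0,"wz":0},{"dx":0.8,"dy":0,"dz":0,"wx":0,"wy":0,"wz":0},{"dx":0.8,"dy":0,"dz":0,"wx":0,"wy":0,"wz":0},{"dx":0.8,"dy":0,"dz":0,"wx":0,"wy":0,"wz":0},{"dx":0.8,"dy":0,"dz":0,"wx":0,"wy":0,"wz":0},{"dx":0.8,"dy":0,"dz":0,"wx":0,"wy":0,"wz":0},{"dx":0.5,"dy":0,"dz":0,"wx":0,"wy":0,"wz":0},{"dx":0.2,"dy":0,"dz":0,"wx":0,"wy":0,"wz":0},{"dx":0,"dy":0,"dz":0,"wx":0,"wy":0,"wz":0}]'
python3 - <<'E'
from h import *; where((.088,-.001,.093))
im=eyes.snapshot("side")[:,:,::-1].copy();cv2.imwrite("pics/side5.png",cv2.resize(im[160:320,140:340],None,fx=3.5,fy=3.5,interpolation=cv2.INTER_CUBIC))
im=eyes.snapshot("top")[:,:,::-1].copy()
for c,a,r,b in box(im)[3:]: print(c.round(),a,np.round(r[1],1),[lane(p).tolist() for p in b])
E
```

```text
t: 10.68
tcp_pos: [0.5406, -0.032, 0.0935]
tool_rot: [0.734, 0.679, 0.0, 0.001]
force: [0.6, -4.6, 4.3]
finger_gap: 0.598
gripper_force: 2.4
t 10.68 tcp [ 0.5406 -0.032   0.0935] lane [-0.0717 -0.0005] toolx deg 85.49 tilt [ 0.0016 -0.0011 -1.    ] F [ 0.65 -4.57  4.33] gap 0.598
to go, tool cm [15.97  0.1   0.03]
[207. 175.] 759 [56.6 69.2] [[0.0036, 0.0178], [0.0033, -0.0515], [0.0599, -0.0517], [0.0602, 0.0175]]
[357. 299.] 2027 [ 93.4 173.8] [[-0.3526, 0.3023], [-0.3741, 0.1299], [-0.2814, 0.1183], [-0.2599, 0.2908]]
```

View pics/side5.png

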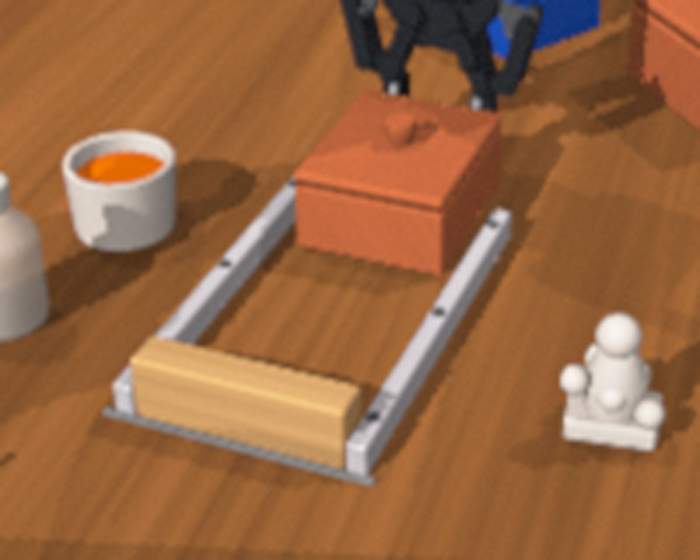

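The box is inside the mouth, with both bottom front corners visible at crop (300,248) and (441,272), i.e. full picture (225.7,230.9) and (266,237.7). The gaps to the rails look even. Checking that numerically.

Run:
```python
from h import *
for p in ray('side',[[140+300/3.5,160+248/3.5],[140+441/3.5,160+272/3.5]],0): print(lane(p))
for p in ray('side',[[140+297/3.5,160+180/3.5],[140+443/3.5,160+210/3.5]],.056): print(lane(p))
# rail inner top edges near x=60: right rail inner end
for p in ray('side',[[140+497/3.5,160+210/3.5],[140+355/3.5,160+435/3.5]],.02): print('rail',lane(p))
```

```text
[ 0.0602 -0.0457]
[0.0535 0.0477]
[ 0.0679 -0.0421]
[0.0684 0.054 ]
rail [0.0026 0.0673]
rail [0.2363 0.0662]
```

```bash
python3 -m inch '[{"dx":0.5,"dy":0.02,"dz":0,"wx":0,"wy":0,"wz":0},{"dx":0.9,"dy":0.02,"dz":0,"wx":0,"wy":0,"wz":0},{"dx":1,"dy":0.02,"dz":0,"wx":0,"wy":0,"wz":0},{"dx":1,"dy":0.02,"dz":0,"wx":0,"wy":0,"wz":0},{"dx":1,"dy":0,"dz":0,"wx":0,"wy":0,"wz":0},{"dx":1,"dy":0,"dz":0,"wx":0,"wy":0,"wz":0},{"dx":1,"dy":0,"dz":0,"wx":0,"wy":0,"wz":0},{"dx":0.6,"dy":0,"dz":0,"wx":0,"wy":0,"wz":0},{"dx":0.3,"dy":0,"dz":0,"wx":0,"wy":0,"wz":0},{"dx":0,"dy":0,"dz":0,"wx":0,"wy":0,"wz":0}]'
python3 -m inch '[{"dx":0.5,"dy":0,"dz":0,"wx":0,"wy":0,"wz":0},{"dx":0.8,"dy":0,"dz":0,"wx":0,"wy":0,"wz":0},{"dx":0.8,"dy":0,"dz":0,"wx":0,"wy":0,"wz":0},{"dx":0.8,"dy":0,"dz":0,"wx":0,"wy":0,"wz":0},{"dx":0.8,"dy":0,"dz":0,"wx":0,"wy":0,"wz":0},{"dx":0.7,"dy":0,"dz":0,"wx":0,"wy":0,"wz":0},{"dx":0.4,"dy":0,"dz":0,"wx":0,"wy":0,"wz":0},{"dx":0.2,"dy":0,"dz":0,"wx":0,"wy":0,"wz":0},{"dx":0,"dy":0,"dz":0,"wx":0,"wy":0,"wz":0},{"dx":0,"dy":0,"dz":0,"wx":0,"wy":0,"wz":0}]'
python3 - <<'E'
from h import *; where((.088,-.001,.093))
im=eyes.snapshot("side")[:,:,::-1].copy();cv2.imwrite("pics/side6.png",cv2.resize(im[160:320,140:340],None,fx=3.5,fy=3.5,interpolation=cv2.INTER_CUBIC))
im=eyes.snapshot("top")[:,:,::-1].copy()
for c,a,r,b in box(im)[3:]: print(c.round(),a,np.round(r[1],1),[lane(p).tolist() for p in b])
E
```

```text
t: 12.02
tcp_pos: [0.5465, 0.0411, 0.0931]
tool_rot: [0.734, 0.679, -0.0, 0.0]
force: [0.0, -4.7, 3.1]
finger_gap: 0.596
gripper_force: 2.1
t: 13.28
tcp_pos: [0.5501, 0.0907, 0.093]
tool_rot: [0.734, 0.679, -0.001, -0.0]
force: [-0.0, -5.1, 3.1]
finger_gap: 0.595
gripper_force: 2.5
t 13.28 tcp [0.5501 0.0907 0.093 ] lane [0.0514 0.0001] toolx deg 85.49 tilt [-1.3e-03 -5.0e-04 -1.0e+00] F [-0.02 -5.06  3.07] gap 0.595
to go, tool cm [ 3.66  0.12 -0.  ]
[337. 289.] 5079 [172.8 137.2] [[-0.2749, 0.2979], [-0.3701, 0.199], [-0.2457, 0.0792], [-0.1505, 0.178]]
```

View pics/side6.png

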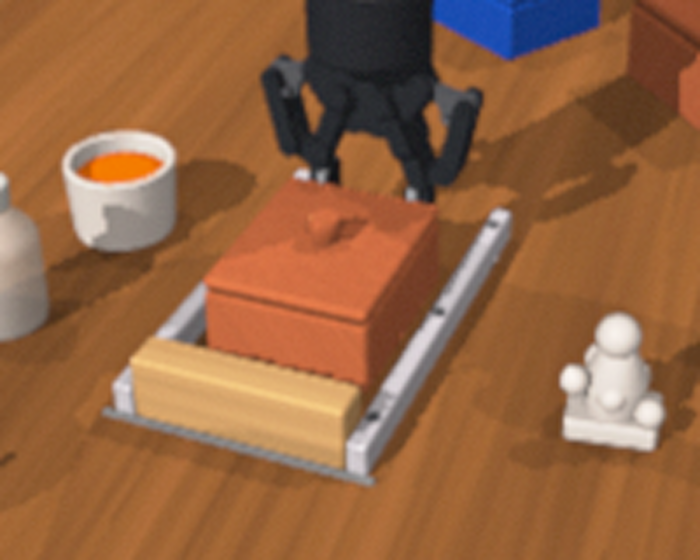

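The box is square in the lane; its front (crop 208–365, row 300–380) is about 37 mm short of the stop. Now I creep home and watch the force.

```bash
python3 -m inch '[{"dx":0.5,"dy":0,"dz":0,"wx":0,"wy":0,"wz":0},{"dx":0.6,"dy":0,"dz":0,"wx":0,"wy":0,"wz":0},{"dx":0.6,"dy":0,"dz":0,"wx":0,"wy":0,"wz":0},{"dx":0.6,"dy":0,"dz":0,"wx":0,"wy":0,"wz":0},{"dx":0.4,"dy":0,"dz":0,"wx":0,"wy":0,"wz":0},{"dx":0.2,"dy":0,"dz":0,"wx":0,"wy":0,"wz":0},{"dx":0.2,"dy":0,"dz":0,"wx":0,"wy":0,"wz":0},{"dx":0,"dy":0,"dz":0,"wx":0,"wy":0,"wz":0}]'
python3 -m inch '[{"dx":0.15,"dy":0,"dz":0,"wx":0,"wy":0,"wz":0},{"dx":0.15,"dy":0,"dz":0,"wx":0,"wy":0,"wz":0},{"dx":0,"dy":0,"dz":0,"wx":0,"wy":0,"wz":0}]'
python3 -m inch '[{"dx":0.15,"dy":0,"dz":0,"wx":0,"wy":0,"wz":0},{"dx":0,"dy":0,"dz":0,"wx":0,"wy":0,"wz":0}]'
python3 -c "
from h import *; where()"
```

```text
t: 14.38
tcp_pos: [0.5523, 0.1215, 0.0929]
tool_rot: [0.734, 0.679, -0.001, -0.0]
force: [-1.2, -5.5, 3.4]
finger_gap: 0.593
gripper_force: 2.7
t: 14.75
tcp_pos: [0.5525, 0.1244, 0.093]
tool_rot: [0.734, 0.679, -0.001, -0.0]
force: [0.6, -6.3, 5.3]
finger_gap: 0.599
gripper_force: 3.0
t: 15.0
tcp_pos: [0.5526, 0.1259, 0.0929]
tool_rot: [0.734, 0.679, -0.001, -0.0]
force: [-0.8, -5.9, 4.2]
finger_gap: 0.603
gripper_force: 3.0
t 15.0 tcp [0.5526 0.1259 0.0929] lane [0.0866 0.0005] toolx deg 85.48 tilt [-2.1e-03 -9.0e-04 -1.0e+00] F [-0.83 -5.88  4.18] gap 0.603
```

```bash
for i in 1; do python3 -m inch '[{"dx":0.15,"dy":0,"dz":0,"wx":0,"wy":0,"wz":0},{"dx":0,"dy":0,"dz":0,"wx":0,"wy":0,"wz":0}]'; done
python3 -m inch '[{"dx":0.15,"dy":0,"dz":0,"wx":0,"wy":0,"wz":0},{"dx":0,"dy":0,"dz":0,"wx":0,"wy":0,"wz":0}]'
python3 -c "
from h import *; where()"
```

```text
t: 15.25
tcp_pos: [0.5527, 0.1273, 0.0929]
tool_rot: [0.734, 0.679, -0.001, -0.0]
force: [0.2, -5.4, 4.5]
finger_gap: 0.603
gripper_force: 3.1
t: 15.5
tcp_pos: [0.5527, 0.1277, 0.093]
tool_rot: [0.734, 0.679, -0.002, 0.0]
force: [-1.9, -12.5, 5.1]
finger_gap: 0.599
gripper_force: 5.7
t 15.5 tcp [0.5527 0.1277 0.093 ] lane [0.0884 0.0005] toolx deg 85.5 tilt [-0.0028 -0.0026 -1.    ] F [ -1.86 -12.55   5.09] gap 0.599
```

The force doubled to 12.5 N at the expected place, so the box is home. Backing off straight and up.

```bash
python3 -m inch '[{"dx":-0.5,"dy":0,"dz":0,"wx":0,"wy":0,"wz":0},{"dx":-1.5,"dy":0,"dz":0,"wx":0,"wy":0,"wz":0},{"dx":-3,"dy":0,"dz":0,"wx":0,"wy":0,"wz":0},{"dx":-3,"dy":0,"dz":-2,"wx":0,"wy":0,"wz":0},{"dx":-4,"dy":0,"dz":-4,"wx":0,"wy":0,"wz":0},{"dx":-4,"dy":0,"dz":-4,"wx":0,"wy":0,"wz":0},{"dx":-4,"dy":0,"dz":-4,"wx":0,"wy":0,"wz":0},{"dx":-4,"dy":0,"dz":-3,"wx":0,"wy":0,"wz":0},{"dx":-4,"dy":0,"dz":0,"wx":0,"wy":0,"wz":0},{"dx":-4,"dy":0,"dz":0,"wx":0,"wy":0,"wz":0}]'
python3 -m inch '[{"dx":-4,"dy":0,"dz":0,"wx":0,"wy":0,"wz":0},{"dx":-4,"dy":0,"dz":0,"wx":0,"wy":0,"wz":0},{"dx":-4,"dy":0,"dz":0,"wx":0,"wy":0,"wz":0},{"dx":-2,"dy":0,"dz":0,"wx":0,"wy":0,"wz":0},{"dx":0,"dy":0,"dz":0,"wx":0,"wy":0,"wz":0},{"dx":0,"dy":0,"dz":0,"wx":0,"wy":0,"wz":0}]'
python3 - <<'E'
from h import *; where()
im=eyes.snapshot("top")[:,:,::-1].copy();cv2.imwrite("pics/top7.png",im)
for c,a,r,b in box(im): print(c.round(),a,np.round(r[1],1),round(r[2],2),lane(np.array(r[0])/1000),[lane(p).tolist() for p in b])
E
```

```text
t: 16.75
tcp_pos: [0.5277, -0.1908, 0.2632]
tool_rot: [0.735, 0.678, 0.0, -0.0]
force: [-0.3, 1.1, -0.7]
finger_gap: 0.599
gripper_force: 0.0
t: 17.5
tcp_pos: [0.5171, -0.3275, 0.2625]
tool_rot: [0.734, 0.679, 0.0, -0.001]
force: [0.2, 0.4, 0.4]
finger_gap: 0.601
gripper_force: 0.0
t 17.5 tcp [ 0.5171 -0.3275  0.2625] lane [-0.3682 -0.0012] toolx deg 85.51 tilt [-0.0011  0.002  -1.    ] F [0.21 0.43 0.38] gap 0.601
[372.  25.] 929 [78.8 81. ] 3.32 [-0.2968 -0.4001] [[-0.2622, -0.3554], [-0.3424, -0.3667], [-0.3314, -0.4448], [-0.2512, -0.4335]]
[482.  81.] 1018 [86.8 88.8] 3.4 [-0.5655 -0.3031] [[-0.5277, -0.2539], [-0.6155, -0.2664], [-0.6033, -0.3523], [-0.5154, -0.3398]]
[148. 179.] 2672 [119.8 101.7] 85.54 [ 1.58e-01 -1.00e-04] [[0.0979, 0.0505], [0.0983, -0.0512], [0.2181, -0.0507], [0.2177, 0.051]]
[388. 212.] 259 [25.9 86.9] 44.15 [-0.3572  0.0236] [[-0.3384, 0.0649], [-0.3956, -0.0006], [-0.3761, -0.0176], [-0.3189, 0.0479]]
```

View pics/top7.png

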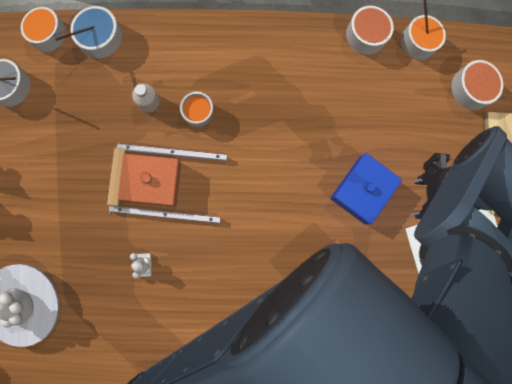

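The box sits at (148,179) against the stop: x ≈ 158 mm, y ≈ 0, straight, clear of both rails. The pot, bottle and figure haven't moved, and the hand is clear.

```bash
python3 -c "
from station import workorder; print(workorder.sign_off())"
```

```text
the job is handed in; nothing more can be done
None
```

The clay box is home against the end stop (measured x ≈ 158 mm, y ≈ 0, yaw under 0.5°), clear of both rails with the hand away and the bystanders unmoved; I handed the job in at about 17.5 s, and the sign-off gave no verdict.

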